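Fit the bayonet breather cap to a hydraulic power pack

TASK

Get the hydraulic power pack on the bench ready to run: pull the transit plug out of the tank's filler neck and put it in the small parts tray, then fit the breather cap in the neck. Feel for the slots with the cap's two lugs, push it in gently against the sprung seal and twist it clockwise to its stop so that it locks and stays held down when you let go; do not force it, and leave the other things on the bench alone.

Things in the scene. Friction and masses are not known exactly. Their poses are not given: they have to be found in the camera images.
- mouth (a point): Centre of the filler mouth on the power pack's lid, level with the top of the steel bayonet ring in it, 218 mm above the bench, 22 mm above the lid. z up, y along the tank towards its motor. The ring does not turn; bore 34.4 mm, 20 mm deep; two opposite slots, open on top, 8.4 mm wide, reach out to 24 mm from the centre. The pose does not show the slots' direction: see the tank.
- tank: Power pack, fixed: grey tank, lid 290 (x) x 470 (y) mm, 196 mm high; origin under its centre, mouth at (-45, -160) mm. The motor begins 165 mm from the mouth in y and is 325 mm high. The line through the slots lies, seen from above, anywhere from 0.15 rad clockwise to 0.75 rad counter-clockwise of the tank's y axis: find it by eye or turn the cap under light pressure until its lugs drop in.
- seal_top (a point): Centre of the top of the sprung black sealing ring round the bayonet ring, at rest: on the mouth's axis, 7.5 mm above the mouth. Inner radius 25, outer 31 mm. It springs down under the cap's disc: about 5 N at 3 mm, 8 N at 5.5 mm, 10.5 N at 7.5 mm, where the disc is hard on the steel ring. The aluminium neck around it is 70 mm in diameter.
- cap_grip (a point): Centre of the grip bar of the metal breather cap (about 140 g) that stands on its spigot on the steel sheet. z up, x along the bar. Bar 52 (x) x 14 (y) mm, from 11 mm above to 11 mm below this point. Below it a disc, 60 mm in diameter, its underside 23 mm below this point; then the spigot, 32 mm in diameter, tapered to 28 at its end, 39 mm below this point. Half a turn makes no difference.
- cap_lugs (a point): Point on the cap's axis, 35 mm below the bar's centre, midway between its two lugs. They stand out along +x and -x, in line with the bar, to 22 mm from the axis, 5 mm wide, 4 mm thick. Height over the mouth: +2 mm with the lugs on the ring beside the slots, -4.5 mm dropped into the slots on the unpressed seal, -10 mm or lower (-12 mm is hard down) when the cap can be turned.
- cap: The whole breather cap, origin at the spigot's end. Pushed in, it turns 0.66 rad clockwise seen from above to a hard stop. There, within the last 6 degrees, the lugs can rise 2.5 mm into pockets where the spring holds the cap: locked, its bar's centre is 27.5 mm above the mouth, the disc's underside 4.5 mm. Not locked, it springs back up to 7.5 mm when let go.
- plug_grip (a point): Centre of the knob of the grey plastic transit plug (45 g) that sits loosely in the mouth. Upright round knob 26 mm in diameter, 24 mm high, this point half-way up; under it a disc, 58 mm in diameter, 6 mm thick, that lies on the seal; under that a stem, 31 mm in diameter, 12 mm long, which ends 30 mm below this point.
- plug: The same transit plug as a whole; origin at the centre of the stem's end.
- tray: Dark steel parts tray, 150 (x) x 110 (y) x 28 mm high, wall and floor 3 mm, open on top, fixed on the steel sheet. Origin under its centre.
- grinder: Angle grinder lying on the sheet; bystander.
- spanner: Small combination spanner on the sheet; bystander.
- coupler: Brass and steel hose coupler, 34 mm in diameter, 44 mm high; bystander.
- tape: Tape measure, 68 mm square, 36 mm high; bystander.
- oil: Oil bottle, 200 mm high; bystander.
- funnel: Black funnel standing on its rim, 105 mm high; bystander.
Things that resemble listed ones, but are neither listed nor needed, are in the scene too. What is shaped like the plug but blue or pink is not meant.

How it is judged:
On the way, in this order (a step that is already met when the one before it is completed fails the run):
1. the transit plug is out of the neck and in the tray (x of plug_grip in the frame of tray between -0.075 and 0.075 m and y of plug_grip in the frame of tray between -0.055 and 0.055 m and z of plug_grip in the frame of tray below 0.045 m), for 0.2 s.
2. the cap's lugs are through the slots and the cap is pushed in against the seal (z of cap_grip in the frame of mouth below 0.0256 m and horizontal distance between cap_grip and mouth below 0.005 m and angle between cap's own z axis and vertical below 0.08 rad), for 0.1 s.
At the end, for the whole second after the job is handed in: The breather cap is locked in the neck and let go: its lugs sit in the pockets at the stop, so that the spring holds it with the centre of its grip bar 26.2 to 28.8 mm above the mouth, within 4 mm of the mouth's axis and upright within 0.05 rad; the transit plug rests in the tray (all of step 1 and z of cap_grip in the frame of mouth between 0.0262 and 0.0288 m and horizontal distance between cap_grip and mouth below 0.004 m and angle between cap's own z axis and vertical below 0.05 rad and linear speed of cap below 0.01 m/s and linear speed of plug below 0.02 m/s); the robot touches nothing.
It fails at once if the cap is forced: more than 45 N between the cap and the power pack (contact force between cap and tank above 45 N).
It fails at once if a bystander is moved by more than 30 mm (distance of any of grinder, spanner, coupler, tape, oil, funnel from where it was at the start of the episode above 0.03 m).
It also fails if it takes over 72 s, if anything falls off the work surface, if the arm or the gripper's body presses on something with over 40 N, if the wrist force passes 120 N, or if a joint passes its speed limit or range.

ROBOT

A 6-joint arm with a two-finger parallel gripper is mounted at the origin on the work surface. World frame = base frame: x ahead of the robot, y to its left, z up, the work surface at z = 0. Lengths are in m, angles in rad, forces in N, time in s.
With the tool pointing down it reaches from about 0.4 to 0.825 m from the base axis. Payload 7 kg.
Tool frame: the origin (TCP) lies on the centre line of the jaws, within the pads' length; the fingertips stand tip_reach ahead of it and the grasp point (between the pads) is the TCP (tip_reach is the distance from the TCP to the fingertips, in m); z points along the fingers, y is the line along which they close (so a half turn about z gives the same grasp; the last joint's range is limited). The gripper opens to 88 mm and grips with 3 to 60 N. Pads are 19 mm wide; open, the fingers measure 130 mm over their backs; the gripper's body (78 mm by 193 mm) begins 47 mm behind the grasp point.
Start: joints at [-0.836, 0.359, 0.012, 0, -1.224, -0.288], TCP at [0.292, -0.609, 0.246] pointing down, gripper open.
Joint ranges: [-3.07, 3.07], [-1.43, 2.12], [-1.02, 1.25], [-3.03, 1.67], [-3.05, -0], [-3.03, 3.03]. Speed limits (rad/s): [2.39, 2.39, 3.01, 3.14, 3.14, 3.14].

INTERFACE

Orientations are given as [roll, pitch, yaw] about the fixed x, y, z axes, in that order (R = Rz(yaw) Ry(pitch) Rx(roll)).
In Python, from station import get_state, grab_frame, calibration, job_done, find_in, mark_of, tip_reach gives the robot as it stands.
- The arm moves only by the shell command python3 -m handwheel 'ROWS' [OPENING] [FORCE]. ROWS is JSON, a list of rows, each an object with "delta_pos": the shift along the world's x, y, z in units of 30 mm (1.0 is 30 mm), a list of three; "dr": the turn, a rotation vector about the world's x, y, z in degrees, a list of three. In form: [{"delta_pos": [tx, ty, tz], "dr": [rx, ry, rz]}, ...]. A call has 1 to 10 rows; each row shifts and turns the commanded pose from where the row before left it; what a row does not reach is not made up. A row lasts 1/10 s, in which the tool goes at most 50 mm and 8.59 degrees, less where a joint would pass 70% of its speed; a pose out of reach is approached as far as the arm can. A call is refused whole if a number of a shift passes 1 or a number of a turn 8.59, either way. A call with a gripper value outside its range is refused whole. OPENING is the closure, from -1 (fully open) to 1 (shut), set as the call begins (- or left out, the last holds). The fingers move at their own pace and stop on an object; FORCE is the grip in N (left out, the last holds). Time passes only in rows, so rows that do not move let the fingers close. It gives the time, the measured TCP pose, the force, the opening and the grip force at its end, in the units of the state.
- get_state(): the state, without advancing time (a new reading comes with each control period).
- grab_frame(name): name is "scene" or "top" or "wrist"; returns the picture (384x512x3 uint8, red, green, blue); there is no depth.
- calibration(name): a dict with "fx", "fy", "cx", "cy" (pixels), "extrinsics" (4x4, takes a point from world to camera coordinates). Camera axes: x right, y down, z forward; pixel columns grow to the right and rows downward; lengths in m; the calibration is good to about 2 mm. A picture is of the moment at which its call begins: read the wrist's pose just before it. calibration takes no time and is no camera call; for the wrist camera it gives the pose at the moment of the call.
- job_done(): hands the job in; it is judged then, once.
Trained networks look in the newest picture that a camera, given by its name, has taken for a name from the list of things; names that differ only in an ending like _2 or _b are one class to them, and where a whole thing is asked for, a point or a joint stands for the part that bears it (a point fixed in the world has none). Each returns a list of dicts, best first, with "conf" (0 to 1); they miss things now and then, are a little off and sometimes report something else, mostly with a low value. They report only what shows in the picture. A call takes as long as a camera call. They do not tell look-alikes from the thing itself.
- find_in(camera, query): "location" ([column, row] in pixels, amid what is visible of it).
- mark_of(camera, query): "location" ([column, row] in pixels: a listed point, or the origin of a listed thing).
The state is a dict: "t": time; "q": joint angles; "qd": joint speeds; "joint_efforts": joint torques, N m; "eef_pos": TCP position; "ee_rot": TCP orientation; "force": force on the tool from outside, world axes, zero at the start; "moment": the same for the moment, N m; "width": finger opening in m; "gripper_force": force on a finger pad.
Only numpy, scipy, OpenCV 4.12 (cv2) and the standard library are available. Lean on these libraries where they do the work, as an engineer would, in place of code of your own. Each camera call takes 0.05 s, during which the arm holds its last target. There are 200 camera calls.

## Working session

There is one attempt and no reset: what is moved stays moved. The work goes in short steps, Python scripts to look and compute and a shell command to move; the robot and the scene stay as the last step left them, time stands still between calls to the robot, and variables do not carry over. Pictures are saved under pics/ and viewed, at most 10 in all, crops included, and the job is handed in when it is done.

```bash
ls; mkdir -p pics; cat > h.py <<'E'
import numpy as np, cv2
from station import *
def snap(c,f=None):
    K=calibration(c); im=grab_frame(c)
    if f: cv2.imwrite('pics/'+f,im[:,:,::-1])
    return K,im
def ray(K,p):
    E=np.array(K['extrinsics']);R=E[:3,:3];o=-R.T@E[:3,3]
    d=R.T@np.array([(p[0]-K['cx'])/K['fx'],(p[1]-K['cy'])/K['fy'],1.]);return o,d/np.linalg.norm(d)
def atz(K,p,z):
    o,d=ray(K,p);return o+d*(z-o[2])/d[2]
def tri(rs):
    A=0;b=0
    for o,d in rs:
        P=np.eye(3)-np.outer(d,d);A=A+P;b=b+P@o
    x=np.linalg.solve(A,b);return x,[np.linalg.norm((np.eye(3)-np.outer(d,d))@(x-o)) for o,d in rs]
def proj(K,x):
    c=np.array(K['extrinsics'])@np.r_[x,1];return [K['fx']*c[0]/c[2]+K['cx'],K['fy']*c[1]/c[2]+K['cy']]
E
python3 - <<'E'
from h import *
np.set_printoptions(precision=3,suppress=True)
s=get_state();print(s['t'],s['eef_pos'],s['ee_rot'],s['width'],tip_reach if not callable(tip_reach) else tip_reach())
Ks={}
ims=[]
for c in ['scene','top','wrist']:
    K,im=snap(c,c+'0.png');ims.append(im);Ks[c]=K
    E=np.array(K['extrinsics']);print(c,K['fx'],-E[:3,:3].T@E[:3,3],E[2,:3])
    for q in ['mouth','seal_top','cap_grip','cap_lugs','plug_grip','tray','tank']:
        print(c,q,[(np.round(r['location'],1).tolist(),round(r['conf'],2)) for r in mark_of(c,q)[:4]])
E
```

```text
pics
0.0 [ 0.291 -0.608  0.245] [ 3.14  -0.    -2.695] 0.08740513145826956 0.019
scene 366.53844544676394 [ 1.234 -0.358  0.727] [-0.704  0.354 -0.616]
scene mouth [([327.7, 143.1], 0.76)]
scene seal_top [([333.2, 141.0], 0.91)]
scene cap_grip [([205.9, 222.8], 0.7)]
scene cap_lugs [([207.6, 233.1], 0.78)]
scene plug_grip [([276.3, 221.9], 0.85), ([280.5, 171.3], 0.67), ([332.0, 136.6], 0.62), ([150.4, 212.0], 0.43)]
scene tray [([119.4, 268.8], 0.9)]
scene tank []
top 377.04190320204634 [ 0.52  -0.038  1.325] [ 0.039 -0.007 -0.999]
top mouth [([163.1, 186.0], 0.68)]
top seal_top [([165.6, 187.0], 0.68), ([305.6, 169.3], 0.51)]
top cap_grip [([277.4, 199.6], 0.7)]
top cap_lugs [([273.1, 202.3], 0.77), ([165.8, 187.7], 0.51)]
top plug_grip [([224.6, 182.2], 0.74), ([189.3, 239.3], 0.69), ([164.0, 187.3], 0.5)]
top tray [([345.9, 195.1], 0.88), ([300.1, 147.3], 0.54)]
top tank [([227.4, 253.2], 0.5), ([275.6, 201.4], 0.3), ([164.2, 186.7], 0.25)]
wrist 329.9802193875996 [ 0.231 -0.638  0.384] [ 0.225  0.108 -0.968]
wrist mouth []
wrist seal_top []
wrist cap_grip []
wrist cap_lugs []
wrist plug_grip []
wrist tray []
wrist tank []
```

View pics/scene0.png

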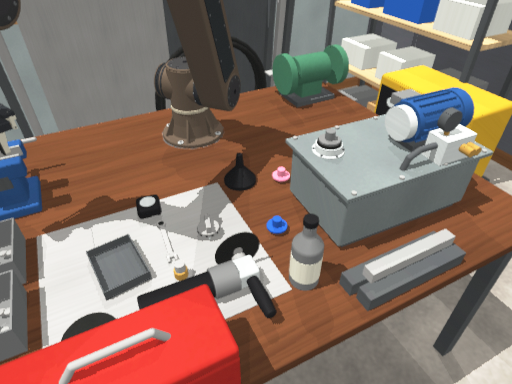

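View pics/top0.png

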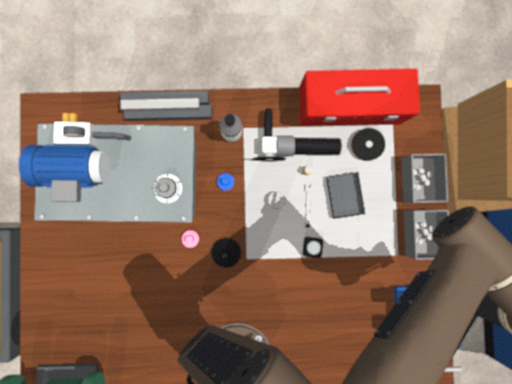

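```bash
python3 - <<'E'
from h import *
np.set_printoptions(precision=3,suppress=True)
S=calibration('scene');T=calibration('top')
for n,a,b in [('mouth',(327.7,143.1),(163.1,186)),('seal',(333.2,141),(165.6,187)),('plug',(332,136.6),(164,187.3)),('cap',(205.9,222.8),(277.4,199.6)),('lugs',(207.6,233.1),(273.1,202.3)),('tray',(119.4,268.8),(345.9,195.1)),('pA',(276.3,221.9),(224.6,182.2)),('pB',(280.5,171.3),(189.3,239.3))]:
    print(n,*tri([ray(S,a),ray(T,b)]))
E
```

```text
mouth [0.589 0.194 0.219] [np.float64(0.0068266948088500316), np.float64(0.006826694808850022)]
seal [0.592 0.195 0.225] [np.float64(0.0042439879303612675), np.float64(0.004243987930361359)]
plug [0.588 0.194 0.237] [np.float64(0.0015562364150070872), np.float64(0.0015562364150072238)]
cap [ 0.548 -0.152  0.044] [np.float64(0.0019796476746837296), np.float64(0.0019796476746837773)]
lugs [ 0.538 -0.144 -0.007] [np.float64(0.005399861284557168), np.float64(0.005399861284557174)]
tray [ 0.56  -0.393  0.002] [np.float64(0.0019644577097013395), np.float64(0.001964457709701422)]
pA [0.612 0.027 0.025] [np.float64(0.001800683310102074), np.float64(0.0018006833101020232)]
pB [0.42  0.152 0.03 ] [np.float64(0.0016061469784601637), np.float64(0.0016061469784601646)]
```

Scene picture: grey transit plug on the tank's neck at (331,138). Look-alikes are the blue plug at (277,224), the pink plug at (281,174) and, faintly, the tape at (149,206). I choose the grey one in the neck. The cap is at (208,226), beside the grinder disc at (237,247), and the tray is at (119,266). In the top picture the plug is at (166,187), blue at (226,182), pink at (190,239), cap about (272,199), tray (345,195). I'll go over the cap first and look from there on the way to the mouth.

```bash
python3 -m handwheel '[{"delta_pos":[0.5,1,0.2],"dr":[0,0,0]},{"delta_pos":[0.5,1,0.2],"dr":[0,0,0]},{"delta_pos":[0.5,1,0.2],"dr":[0,0,0]},{"delta_pos":[0.5,1,0.2],"dr":[0,0,0]},{"delta_pos":[0.5,1,0.2],"dr":[0,0,0]},{"delta_pos":[0.5,1,0.2],"dr":[0,0,0]},{"delta_pos":[0.5,1,0.2],"dr":[0,0,0]},{"delta_pos":[0.5,1,0.2],"dr":[0,0,0]},{"delta_pos":[0.5,1,0.2],"dr":[0,0,0]},{"delta_pos":[0.5,1,0.2],"dr":[0,0,0]}]' -1
python3 -m handwheel '[{"delta_pos":[0.5,1,0],"dr":[0,0,0]},{"delta_pos":[0.5,1,0],"dr":[0,0,0]},{"delta_pos":[0.5,1,0],"dr":[0,0,0]},{"delta_pos":[0.5,1,0],"dr":[0,0,0]},{"delta_pos":[0,0,0],"dr":[0,0,0]},{"delta_pos":[0,0,0],"dr":[0,0,0]}]'
cat >> h.py <<'E'
def look(qs,f=None,c='wrist'):
    K,im=snap(c,f); s=get_state(); out={}
    for q in qs:
        r=mark_of(c,q); out[q]=[(np.round(x['location'],1).tolist(),round(x['conf'],2)) for x in r[:3]]
    print(round(s['t'],2),np.round(s['eef_pos'],4),np.round(s['ee_rot'],3),out)
    return K,im,out
E
python3 - <<'E'
from h import *
import pickle
K,im,o=look(['cap_grip','cap_lugs','tray','cap'],'w1.png')
pickle.dump((K,o),open('w1.pkl','wb'))
E
```

```text
t: 2.2
eef_pos: [0.442, -0.3074, 0.306]
ee_rot: [-3.141, 0.0, -2.695]
force: [0.3, -0.6, -0.0]
width: 0.0876
gripper_force: 0.0
t: 2.8
eef_pos: [0.5019, -0.1881, 0.3056]
ee_rot: [-3.142, -0.0, -2.693]
force: [0.8, 0.4, 0.1]
width: 0.0879
gripper_force: 0.0
2.85 [ 0.5015 -0.1887  0.3056] [-3.142 -0.    -2.694] {'cap_grip': [([265.4, 210.0], 0.77)], 'cap_lugs': [], 'tray': [([101.8, 130.2], 0.62)], 'cap': [([266.2, 198.0], 0.85), ([156.6, 280.5], 0.67)]}
```

View pics/w1.png

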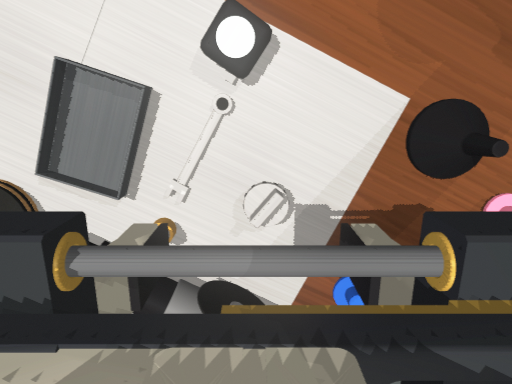

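The wrist picture shows the cap at (266,207) with its bar running from lower left (250,222) to upper right (282,192). The tray is at (95,127), tape (236,38), spanner (200,150), coupler partly hidden at (163,230). Now to the mouth.

```bash
python3 -m handwheel '[{"delta_pos":[0.1,1,0.3],"dr":[0,0,0]},{"delta_pos":[0.1,1,0.3],"dr":[0,0,0]},{"delta_pos":[0.1,1,0.3],"dr":[0,0,0]},{"delta_pos":[0.1,1,0.3],"dr":[0,0,0]},{"delta_pos":[0.1,1,0.3],"dr":[0,0,0]},{"delta_pos":[0.1,1,0.3],"dr":[0,0,0]},{"delta_pos":[0.1,1,0.3],"dr":[0,0,0]},{"delta_pos":[0.1,1,0.3],"dr":[0,0,0]},{"delta_pos":[0.1,1,0.3],"dr":[0,0,0]},{"delta_pos":[0.1,1,0.3],"dr":[0,0,0]}]' 
python3 -m handwheel '[{"delta_pos":[0.1,1,0],"dr":[0,0,0]},{"delta_pos":[0,0.8,0],"dr":[0,0,0]},{"delta_pos":[0,0,0],"dr":[0,0,0]},{"delta_pos":[0,0,0],"dr":[0,0,0]}]'
python3 - <<'E'
from h import *
import pickle
np.set_printoptions(precision=4,suppress=True)
K,o=pickle.load(open('w1.pkl','rb'))
S=calibration('scene');T=calibration('top')
print('cap',tri([ray(K,o['cap_grip'][0][0]),ray(S,(205.9,222.8)),ray(T,(277.4,199.6))]))
print('cap origin at z0',atz(K,o['cap'][0][0],0.003))
print('cap top z=.05',atz(K,(265.4,207),.05))
a,b=atz(K,(250,222),.05),atz(K,(282,192),.05);print('bar',a,b,np.degrees(np.arctan2(*(b-a)[[1,0]])))
print('tray',tri([ray(K,o['tray'][0][0]),ray(S,(119.4,268.8)),ray(T,(345.9,195.1))]))
for p in [(55,58),(152,88),(125,198),(37,173)]: print('tray corner',atz(K,p,.028))
K,im,o=look(['plug_grip','mouth','seal_top','tank'],'w2.png')
pickle.dump((K,o),open('w2.pkl','wb'))
E
```

```text
t: 4.05
eef_pos: [0.5317, 0.1117, 0.3961]
ee_rot: [-3.142, 0.0, -2.696]
force: [0.6, -0.1, -0.3]
width: 0.0878
gripper_force: 0.0
t: 4.45
eef_pos: [0.5347, 0.165, 0.3953]
ee_rot: [-3.141, -0.001, -2.695]
force: [-1.0, -0.0, -0.5]
width: 0.0881
gripper_force: 0.0
cap (array([ 0.5485, -0.1513,  0.0454]), [np.float64(0.0019402452488377167), np.float64(0.003012284294757256), np.float64(0.0012419658944334926)])
cap origin at z0 [ 0.5447 -0.1489  0.003 ]
cap top z=.05 [ 0.5446 -0.152   0.05  ]
bar [ 0.5708 -0.1608  0.05  ] [ 0.5184 -0.1421  0.05  ] 160.36374514666898
tray (array([ 0.5579, -0.3917, -0.0022]), [np.float64(0.0046487598002018776), np.float64(0.000855916226192895), np.float64(0.0046957642948230694)])
tray corner [ 0.4931 -0.4527  0.028 ]
tray corner [ 0.4751 -0.3374  0.028 ]
tray corner [ 0.6189 -0.3192  0.028 ]
tray corner [ 0.6364 -0.4324  0.028 ]
4.5 [0.5347 0.1645 0.3955] [-3.141 -0.    -2.695] {'plug_grip': [([152.1, 159.4], 0.93), ([280.1, 74.5], 0.88)], 'mouth': [], 'seal_top': [([64.7, 68.1], 0.24)], 'tank': []}
```

View pics/w2.png

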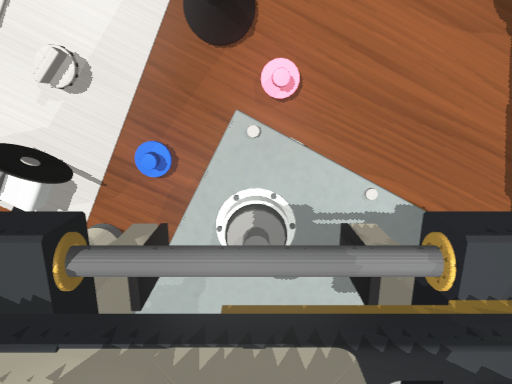

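The plug sits in the neck at about (256,232), half hidden by the gripper's cross bar; blue at (152,158), pink at (281,78). I'll shift 50 mm in x to get it clear.

```bash
python3 -m handwheel '[{"delta_pos":[0.9,0.4,0],"dr":[0,0,0]},{"delta_pos":[0.8,0.4,0],"dr":[0,0,0]},{"delta_pos":[0,0,0],"dr":[0,0,0]},{"delta_pos":[0,0,0],"dr":[0,0,0]}]' 
python3 - <<'E'
from h import *
import pickle
np.set_printoptions(precision=4,suppress=True)
K,o=pickle.load(open('w2.pkl','rb'))
a,b,c=[atz(K,p,.196) for p in [(237,111),(423,209),(145,305)]]
print('lid',a,b,c,np.degrees(np.arctan2(*(b-a)[[1,0]])),np.degrees(np.arctan2(*(c-a)[[1,0]])))
K,im,o=look(['plug_grip','mouth','seal_top','plug'],'w3.png')
pickle.dump((K,o),open('w3.pkl','wb'))
S=calibration('scene');T=calibration('top')
for p in o['plug_grip']: print(tri([ray(K,p[0]),ray(S,(332,136.6)),ray(T,(164,187.3))]))
E
```

```text
t: 5.1
eef_pos: [0.5858, 0.1888, 0.3949]
ee_rot: [-3.141, -0.001, -2.696]
force: [0.5, 0.3, -0.9]
width: 0.0875
gripper_force: 0.0
lid [0.4852 0.1222 0.196 ] [0.4917 0.3447 0.196 ] [0.7294 0.1179 0.196 ] 88.33147107722873 -1.0084149909553486
5.15 [0.5855 0.1887 0.3954] [-3.141 -0.001 -2.695] {'plug_grip': [([260.3, 185.6], 0.8), ([145.5, 122.0], 0.66), ([280.6, 33.3], 0.57)], 'mouth': [], 'seal_top': [], 'plug': [([277.8, 41.9], 0.97), ([151.7, 120.2], 0.82)]}
(array([0.5875, 0.195 , 0.2359]), [np.float64(0.0010645152197848605), np.float64(0.001769053708518226), np.float64(0.0017351149566163997)])
(array([0.5917, 0.1479, 0.2795]), [np.float64(0.06005383318010996), np.float64(0.04021123504373762), np.float64(0.036031241735521614)])
(array([0.5449, 0.1828, 0.2499]), [np.float64(0.08264798125048764), np.float64(0.045382406276985095), np.float64(0.04239787071805091)])
```

View pics/w3.png

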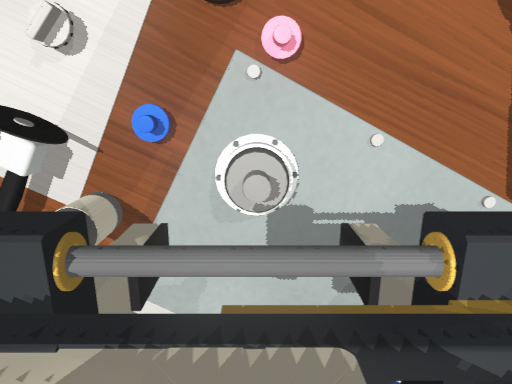

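The crop shows the grey plug in the neck with its knob at (258,187). Blue (150,124) and pink (282,36) are off the tank, so the choice holds. The lid corner at (237,50) plus the given offset also puts the mouth at (0.587, 0.195). Now descend and grip the knob.

```bash
python3 -m handwheel '[{"delta_pos":[0.05,0.2,-0.95],"dr":[0,0,0]},{"delta_pos":[0,0,-0.95],"dr":[0,0,0]},{"delta_pos":[0,0,-0.95],"dr":[0,0,0]},{"delta_pos":[0,0,-0.9],"dr":[0,0,0]},{"delta_pos":[0,0,-0.9],"dr":[0,0,0]},{"delta_pos":[0,0,0],"dr":[0,0,0]},{"delta_pos":[0,0,0],"dr":[0,0,0]}]' 
python3 -m handwheel '[{"delta_pos":[0,0,0],"dr":[0,0,0]},{"delta_pos":[0,0,0],"dr":[0,0,0]},{"delta_pos":[0,0,0],"dr":[0,0,0]},{"delta_pos":[0,0,0],"dr":[0,0,0]},{"delta_pos":[0,0,0],"dr":[0,0,0]},{"delta_pos":[0,0,0],"dr":[0,0,0]},{"delta_pos":[0,0,0],"dr":[0,0,0]},{"delta_pos":[0,0,0],"dr":[0,0,0]}]' 1 15
```

```text
t: 6.05
eef_pos: [0.5873, 0.1951, 0.2571]
ee_rot: [-3.141, 0.0, -2.694]
force: [0.5, -0.3, 0.5]
width: 0.0874
gripper_force: 0.0
t: 6.85
eef_pos: [0.5871, 0.1952, 0.256]
ee_rot: [-3.142, -0.0, -2.695]
force: [0.3, -0.4, 0.1]
width: 0.0294
gripper_force: 0.1
```

```bash
python3 -m handwheel '[{"delta_pos":[0,0,0],"dr":[0,0,0]},{"delta_pos":[0,0,0],"dr":[0,0,0]},{"delta_pos":[0,0,0],"dr":[0,0,0]}]' 
python3 -m handwheel '[{"delta_pos":[0,0,0.5],"dr":[0,0,0]},{"delta_pos":[0,0,1],"dr":[0,0,0]},{"delta_pos":[0,0,1],"dr":[0,0,0]},{"delta_pos":[0,0,0],"dr":[0,0,0]},{"delta_pos":[0,0,0],"dr":[0,0,0]}]'
python3 - <<'E'
from h import *
K,im,o=look(['mouth','seal_top'],'s4.png','scene')
E
```

```text
t: 7.15
eef_pos: [0.5874, 0.1948, 0.2562]
ee_rot: [-3.141, 0.0, -2.695]
force: [1.8, -3.6, -0.0]
width: 0.025
gripper_force: 15.0
t: 7.65
eef_pos: [0.587, 0.1958, 0.3314]
ee_rot: [3.14, 0.001, -2.695]
force: [0.2, 0.1, -1.5]
width: 0.0259
gripper_force: 15.0
7.7 [0.5866 0.1956 0.3304] [ 3.141e+00 -1.000e-03 -2.695e+00] {'mouth': [([326.3, 142.2], 0.77)], 'seal_top': [([148.4, 211.8], 0.43)]}
```

```bash
python3 -m handwheel '[{"delta_pos":[0,-1,0],"dr":[0,0,6.75]},{"delta_pos":[0,-1,0],"dr":[0,0,6.75]},{"delta_pos":[0,-1,0],"dr":[0,0,6.75]},{"delta_pos":[0,-1,0],"dr":[0,0,6.75]},{"delta_pos":[0,-1,0],"dr":[0,0,6.75]},{"delta_pos":[0,-1,0],"dr":[0,0,6.75]},{"delta_pos":[0,-1,0],"dr":[0,0,6.75]},{"delta_pos":[0,-1,0],"dr":[0,0,6.75]},{"delta_pos":[0,-1,0],"dr":[0,0,6.75]},{"delta_pos":[0,-1,0],"dr":[0,0,6.75]}]' 
python3 -m handwheel '[{"delta_pos":[-0.1,-0.95,-0.6],"dr":[0,0,6.75]},{"delta_pos":[-0.1,-0.95,-0.6],"dr":[0,0,6.75]},{"delta_pos":[-0.1,-0.95,-0.6],"dr":[0,0,6.75]},{"delta_pos":[-0.1,-0.95,-0.6],"dr":[0,0,6.75]},{"delta_pos":[-0.1,-0.95,-0.6],"dr":[0,0,6.75]},{"delta_pos":[-0.1,-0.95,-0.6],"dr":[0,0,6.75]},{"delta_pos":[-0.1,-0.95,-0.6],"dr":[0,0,6.75]},{"delta_pos":[-0.1,-0.95,-0.6],"dr":[0,0,6.75]},{"delta_pos":[-0.1,-0.95,-0.6],"dr":[0,0,6.75]},{"delta_pos":[-0.1,-0.95,-0.6],"dr":[0,0,6.75]}]' 
python3 -m handwheel '[{"delta_pos":[0,0,-0.9],"dr":[0,0,0]},{"delta_pos":[0,0,-0.9],"dr":[0,0,0]},{"delta_pos":[0,0,-0.9],"dr":[0,0,0]},{"delta_pos":[0,0,0],"dr":[0,0,0]},{"delta_pos":[0,0,0],"dr":[0,0,0]}]'
python3 -c "
from h import *
print(np.round(get_state()['q'],3))"
```

```text
t: 8.8
eef_pos: [0.5866, -0.1058, 0.33]
ee_rot: [3.14, 0.0, -1.512]
force: [0.1, 0.9, 0.5]
width: 0.0254
gripper_force: 15.0
t: 9.8
eef_pos: [0.5564, -0.3905, 0.1491]
ee_rot: [-3.141, 0.002, -0.334]
force: [1.0, 1.1, -0.2]
width: 0.0255
gripper_force: 15.0
t: 10.3
eef_pos: [0.5567, -0.3896, 0.0695]
ee_rot: [3.141, 0.002, -0.338]
force: [0.0, 0.2, -0.0]
width: 0.0257
gripper_force: 15.0
[-0.324  0.512 -0.177  0.    -0.884  1.557]
```

```bash
python3 -m handwheel '[{"delta_pos":[0,0,-0.4],"dr":[0,0,0]},{"delta_pos":[0,0,-0.3],"dr":[0,0,0]},{"delta_pos":[0,0,0],"dr":[0,0,0]},{"delta_pos":[0,0,0],"dr":[0,0,0]}]'
python3 -m handwheel '[{"delta_pos":[0,0,0],"dr":[0,0,0]},{"delta_pos":[0,0,0],"dr":[0,0,0]},{"delta_pos":[0,0,0],"dr":[0,0,0]},{"delta_pos":[0,0,0],"dr":[0,0,0]},{"delta_pos":[0,0,0],"dr":[0,0,0]},{"delta_pos":[0,0,0.5],"dr":[0,0,0]},{"delta_pos":[0,0,0.9],"dr":[0,0,0]},{"delta_pos":[0,0,1],"dr":[0,0,0]},{"delta_pos":[0,0,1],"dr":[0,0,0]},{"delta_pos":[0,0,1],"dr":[0,0,0]}]' -1
python3 -m handwheel '[{"delta_pos":[0,1,0.5],"dr":[0,0,0]},{"delta_pos":[0,1,0.5],"dr":[0,0,0]},{"delta_pos":[0,1,0.5],"dr":[0,0,0]},{"delta_pos":[0,1,0],"dr":[0,0,0]},{"delta_pos":[0,1,0],"dr":[0,0,0]},{"delta_pos":[-0.1,1,0],"dr":[0,0,0]},{"delta_pos":[-0.1,1,0],"dr":[0,0,0]},{"delta_pos":[-0.1,1,0],"dr":[0,0,0]},{"delta_pos":[0,0,0],"dr":[0,0,0]},{"delta_pos":[0,0,0],"dr":[0,0,0]}]'
python3 - <<'E'
from h import *
import pickle
np.set_printoptions(precision=4,suppress=True)
K,im,o=look(['plug_grip','tray'],'t5.png','top')
print([atz(K,p[0],.033) for p in o['plug_grip']])
K,im,o=look(['cap_grip','cap','cap_lugs'],'w5.png')
pickle.dump((K,o),open('w5.pkl','wb'))
K1,o1=pickle.load(open('w1.pkl','rb'))
for p in o['cap_grip']: print(atz(K,p[0],.042),tri([ray(K,p[0]),ray(K1,o1['cap_grip'][0][0])]))
a=cv2.imread('pics/w5.png');b=cv2.imread('pics/t5.png')[90:282,256:512]
cv2.imwrite('pics/c5.png',np.hstack([a,cv2.copyMakeBorder(b,0,192,0,0,cv2.BORDER_CONSTANT)]))
E
```

```text
t: 10.7
eef_pos: [0.5571, -0.3897, 0.0492]
ee_rot: [3.142, 0.0, -0.339]
force: [0.9, 0.5, -1.0]
width: 0.0254
gripper_force: 15.0
t: 11.7
eef_pos: [0.5571, -0.3898, 0.1837]
ee_rot: [3.141, -0.001, -0.338]
force: [2.1, 0.5, -0.3]
width: 0.0875
gripper_force: 0.0
t: 12.7
eef_pos: [0.5483, -0.1492, 0.2274]
ee_rot: [-3.141, -0.002, -0.337]
force: [1.2, -1.2, 0.3]
width: 0.0876
gripper_force: 0.0
12.75 [ 0.5483 -0.1498  0.2271] [-3.141 -0.001 -0.338] {'plug_grip': [([344.0, 196.5], 0.48)], 'tray': [([347.8, 195.9], 0.55)]}
[array([ 0.5535, -0.3802,  0.033 ])]
12.9 [ 0.5481 -0.1505  0.2263] [ 3.141 -0.    -0.34 ] {'cap_grip': [([248.3, 176.8], 0.9)], 'cap': [([249.1, 170.0], 0.77)], 'cap_lugs': [([248.1, 171.1], 0.8)]}
[ 0.5487 -0.1453  0.042 ] (array([ 0.5494, -0.1474,  0.044 ]), [np.float64(0.0018794554562294658), np.float64(0.0018794554562293702)])
```

View pics/c5.png

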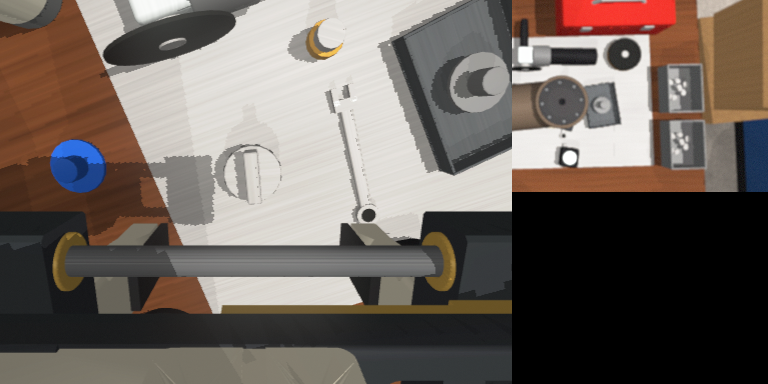

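The plug stands in the tray (wrist view (480,80), top inset beside the tray's centre). The cap is at (251,175), with its bar nearly in line with the tool's x axis. I'll measure the bar's direction from its edges.

```bash
python3 - <<'E'
from h import *
import pickle
np.set_printoptions(precision=4,suppress=True)
K,o=pickle.load(open('w5.pkl','rb'))
im=cv2.imread('pics/w5.png',0)
x0,y0=215,135
c=cv2.resize(im[y0:y0+75,x0:x0+75],None,fx=8,fy=8,interpolation=cv2.INTER_CUBIC)
L,w,_,_=cv2.createLineSegmentDetector().detect(c)
for l in L[:,0]:
    p=l.reshape(2,2)/8+[x0,y0]
    if np.linalg.norm(p[1]-p[0])>25:
        a,b=atz(K,p[0],.05),atz(K,p[1],.05)
        print(p.round(1).tolist(),a,b,np.linalg.norm(a-b),np.degrees(np.arctan2(*(b-a)[[1,0]])))
cv2.imwrite('pics/c6.png',c)
E
```

```text
(no output)
```

View pics/c6.png

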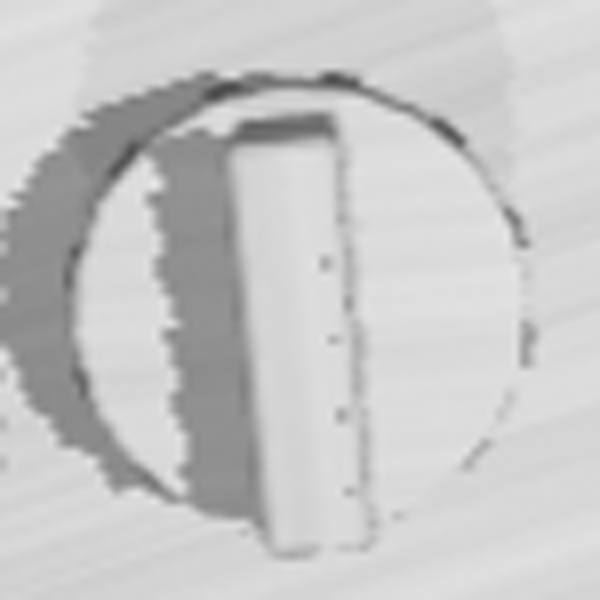

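```bash
python3 - <<'E'
from h import *
import pickle
np.set_printoptions(precision=4,suppress=True)
K,o=pickle.load(open('w5.pkl','rb'))
P=[atz(K,np.array(p)/8+[215,135],.051) for p in [(232,145),(335,138),(372,545),(268,552)]]
print(np.array(P),np.mean(P,0))
for i,j in [(0,3),(1,2),(0,1)]:
    v=P[j]-P[i];print(np.linalg.norm(v),np.degrees(np.arctan2(v[1],v[0])))
E
```

```text
[[ 0.5735 -0.15    0.051 ]
 [ 0.5702 -0.1619  0.051 ]
 [ 0.521  -0.1495  0.051 ]
 [ 0.5244 -0.137   0.051 ]] [ 0.5473 -0.1496  0.051 ]
0.05070800092792177 165.1633172218389
0.05069222033568637 165.85701577387786
0.012295965367811601 -105.55807404860654
```

```bash
python3 -m handwheel '[{"delta_pos":[-0.03,0.03,-0.95],"dr":[0,0,5]},{"delta_pos":[0,0,-0.95],"dr":[0,0,0]},{"delta_pos":[0,0,-0.95],"dr":[0,0,0]},{"delta_pos":[0,0,-0.95],"dr":[0,0,0]},{"delta_pos":[0,0,-0.95],"dr":[0,0,0]},{"delta_pos":[0,0,-0.6],"dr":[0,0,0]},{"delta_pos":[0,0,-0.4],"dr":[0,0,0]},{"delta_pos":[0,0,0],"dr":[0,0,0]},{"delta_pos":[0,0,0],"dr":[0,0,0]}]'
python3 -m handwheel '[{"delta_pos":[0,0,0],"dr":[0,0,0]},{"delta_pos":[0,0,0],"dr":[0,0,0]},{"delta_pos":[0,0,0],"dr":[0,0,0]},{"delta_pos":[0,0,0],"dr":[0,0,0]},{"delta_pos":[0,0,0],"dr":[0,0,0]},{"delta_pos":[0,0,0],"dr":[0,0,0]},{"delta_pos":[0,0,0],"dr":[0,0,0]},{"delta_pos":[0,0,0],"dr":[0,0,0]},{"delta_pos":[0,0,0],"dr":[0,0,0]},{"delta_pos":[0,0,0],"dr":[0,0,0]}]' 1 40
python3 -m handwheel '[{"delta_pos":[0,0,0],"dr":[0,0,0]},{"delta_pos":[0,0,0],"dr":[0,0,0]},{"delta_pos":[0,0,0],"dr":[0,0,0]}]'
```

```text
t: 13.95
eef_pos: [0.5477, -0.149, 0.0541]
ee_rot: [3.141, -0.0, -0.251]
force: [-0.9, 0.2, 0.5]
width: 0.0873
gripper_force: 0.0
t: 14.95
eef_pos: [0.5472, -0.1488, 0.0535]
ee_rot: [-3.142, 0.0, -0.251]
force: [-0.3, -1.6, -1.0]
width: 0.0139
gripper_force: 40.0
t: 15.25
eef_pos: [0.5472, -0.1488, 0.0535]
ee_rot: [-3.142, 0.0, -0.251]
force: [0.5, 0.9, -1.1]
width: 0.0136
gripper_force: 40.0
```

```bash
python3 -m handwheel '[{"delta_pos":[0,0,0.6],"dr":[0,0,0]},{"delta_pos":[0,0,1],"dr":[0,0,0]},{"delta_pos":[0,0,1],"dr":[0,0,0]},{"delta_pos":[0.2,1,1],"dr":[0,0,-6.5]},{"delta_pos":[0.2,1,1],"dr":[0,0,-6.5]},{"delta_pos":[0.2,1,1],"dr":[0,0,-6.5]},{"delta_pos":[0.2,1,1],"dr":[0,0,-6.5]},{"delta_pos":[0.2,1,1],"dr":[0,0,-6.5]},{"delta_pos":[0.2,1,1],"dr":[0,0,-6.5]},{"delta_pos":[0.2,1,1],"dr":[0,0,-6.5]}]'
python3 -m handwheel '[{"delta_pos":[0,1,1],"dr":[0,0,0]},{"delta_pos":[0,1,0.8],"dr":[0,0,0]},{"delta_pos":[0,1,0],"dr":[0,0,0]},{"delta_pos":[0,1,0],"dr":[0,0,0]},{"delta_pos":[0,0.4,0],"dr":[0,0,0]},{"delta_pos":[0,0,0],"dr":[0,0,0]},{"delta_pos":[0,0,0],"dr":[0,0,0]}]'
python3 - <<'E'
from h import *
import pickle
np.set_printoptions(precision=4,suppress=True)
K,im,o=look(['mouth','seal_top'],'w7.png')
pickle.dump((K,o),open('w7.pkl','wb'))
for q,z in [('mouth',.218),('seal_top',.2255)]:
    for p in o[q]: print(q,atz(K,p[0],z))
E
```

```text
t: 16.25
eef_pos: [0.5888, 0.0624, 0.3427]
ee_rot: [3.141, 0.0, -1.05]
force: [0.9, -0.7, -1.9]
width: 0.0137
gripper_force: 40.0
t: 16.95
eef_pos: [0.589, 0.1929, 0.3952]
ee_rot: [3.141, -0.0, -1.045]
force: [-0.2, -0.1, -1.5]
width: 0.0134
gripper_force: 40.0
17.0 [0.5891 0.1925 0.3954] [ 3.141 -0.    -1.046] {'mouth': [], 'seal_top': [([256.6, 176.2], 0.6)]}
seal_top [0.5876 0.1887 0.2255]
```

View pics/w7.png

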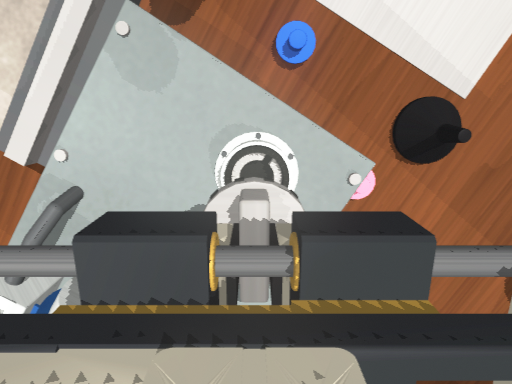

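The mouth is at (256,170), half covered by the held cap; a slot may show at about (237,160). I'll move 45 mm back along the tool's x axis to uncover it.

```bash
python3 -m handwheel '[{"delta_pos":[-0.4,0.65,0],"dr":[0,0,0]},{"delta_pos":[-0.4,0.65,0],"dr":[0,0,0]},{"delta_pos":[0,0,0],"dr":[0,0,0]},{"delta_pos":[0,0,0],"dr":[0,0,0]}]'
python3 - <<'E'
from h import *
import pickle
np.set_printoptions(precision=4,suppress=True)
K,im,o=look(['mouth','seal_top'],'w8.png')
pickle.dump((K,o),open('w8.pkl','wb'))
for q,z in [('mouth',.218),('seal_top',.2255)]:
    for p in o[q]: print(q,atz(K,p[0],z))
c=proj(K,[.587,.195,.218]);x,y=[int(v)-55 for v in c];x=max(x,0);y=max(y,0);print(x,y)
# top-down rectified view of plane z=.218, 0.15 mm/px, up=+y... cols=x
s=.00016;n=560
g=np.mgrid[0:n,0:n];X=.587+(g[1]-n/2)*s;Y=.195-(g[0]-n/2)*s
E=np.array(K['extrinsics']);C=np.stack([X,Y,0*X+.218,0*X+1],-1)@E.T
u=(K['fx']*C[...,0]/C[...,2]+K['cx']).astype('f4');v=(K['fy']*C[...,1]/C[...,2]+K['cy']).astype('f4')
cv2.imwrite('pics/r8.png',cv2.remap(im[:,:,::-1].copy(),u,v,cv2.INTER_CUBIC))
E
```

```text
t: 17.5
eef_pos: [0.5652, 0.2317, 0.3959]
ee_rot: [-3.141, -0.0, -1.045]
force: [0.2, -0.4, -1.5]
width: 0.0137
gripper_force: 40.0
17.55 [0.5654 0.2315 0.3958] [-3.141 -0.    -1.046] {'mouth': [([255.8, 131.8], 0.88)], 'seal_top': [([254.3, 130.0], 0.92)]}
mouth [0.5852 0.1925 0.218 ]
seal_top [0.5876 0.1914 0.2255]
197 78
```

View pics/r8.png

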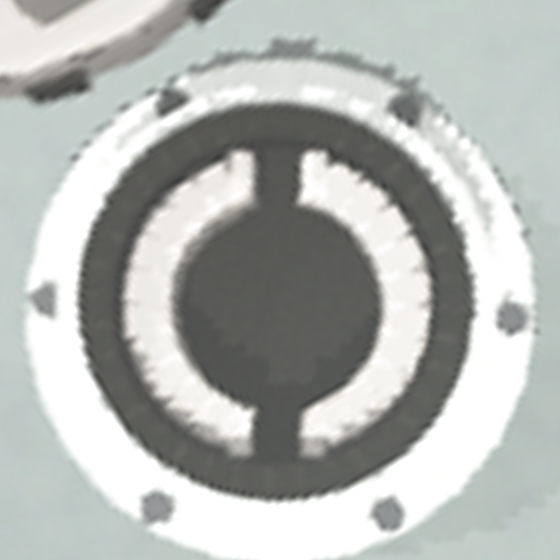

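The rectified view (0.16 mm per pixel, column along x, up is +y) shows the bayonet ring centred at (278,306). The slots are at (277,175) and (277,430), so they run along the world's y axis. The mouth is near (0.587, 0.191), and the bar needs yaw -90°.

```bash
python3 -m handwheel '[{"delta_pos":[0.36,-0.66,0],"dr":[0,0,-7.5]},{"delta_pos":[0.36,-0.66,0],"dr":[0,0,-7.5]},{"delta_pos":[0,0,-0.8],"dr":[0,0,-7.5]},{"delta_pos":[0,0,-0.8],"dr":[0,0,-7.5]},{"delta_pos":[0,0,-0.8],"dr":[0,0,0]},{"delta_pos":[0,0,-0.8],"dr":[0,0,0]},{"delta_pos":[0,0,0],"dr":[0,0,0]},{"delta_pos":[0,0,0],"dr":[0,0,0]}]'
python3 - <<'E'
from h import *
import pickle
np.set_printoptions(precision=4,suppress=True)
snap('scene','s9.png');s=get_state();print(s['t'],s['eef_pos'],s['ee_rot'],s['force'],s['moment'])
for c in ['scene']:
  for q in ['cap_grip','cap_lugs']: print(q,[(np.round(r['location'],1).tolist(),round(r['conf'],2)) for r in mark_of(c,q)[:2]])
K=calibration('scene');print(proj(K,s['eef_pos']-np.array([0,0,.0125])),proj(K,s['eef_pos']-np.array([0,0,.0475])))
print(proj(K,[.587,.192,.218]))
E
```

```text
t: 18.45
eef_pos: [0.5873, 0.192, 0.3001]
ee_rot: [-3.142, -0.001, -1.569]
force: [-0.3, 0.5, -0.8]
width: 0.0136
gripper_force: 40.0
18.5 [0.5876 0.1923 0.301 ] [-3.14    0.0001 -1.5693] [ 0.1111  0.3779 -1.0009] [0.0123 0.0661 0.0272]
cap_grip [([327.5, 119.2], 0.76)]
cap_lugs [([330.9, 131.7], 0.82)]
[np.float64(333.1673648098635), np.float64(118.87103230618834)] [np.float64(331.3682054935858), np.float64(131.0889641107374)]
[np.float64(329.38059631951734), np.float64(142.83265878271203)]
```

```bash
python3 -m handwheel '[{"delta_pos":[0,0,-0.4],"dr":[0,0,0]},{"delta_pos":[0,0,-0.4],"dr":[0,0,0]},{"delta_pos":[0,0,-0.1],"dr":[0,0,0]},{"delta_pos":[0,0,-0.1],"dr":[0,0,0]},{"delta_pos":[0,0,0],"dr":[0,0,0]}]'
python3 -m handwheel '[{"delta_pos":[0,0,-0.1],"dr":[0,0,0]},{"delta_pos":[0,0,0],"dr":[0,0,0]}]'
python3 -c "
from h import *
print(get_state()['moment'])"
```

```text
t: 19.1
eef_pos: [0.5867, 0.1925, 0.269]
ee_rot: [3.141, -0.001, -1.569]
force: [-0.0, -0.4, -1.1]
width: 0.0136
gripper_force: 40.0
t: 19.3
eef_pos: [0.5868, 0.1926, 0.2664]
ee_rot: [3.142, 0.0, -1.569]
force: [-0.7, -0.1, -1.7]
width: 0.0134
gripper_force: 40.0
[0.01945284 0.14065855 0.01089792]
```

No contact yet at ring height; continue gently.

```bash
for i in 1 2; do python3 -m handwheel '[{"delta_pos":[0,0,-0.1],"dr":[0,0,0]},{"delta_pos":[0,0,0],"dr":[0,0,0]}]'; done
python3 -c "
from h import *
print(get_state()['moment'])"
```

```text
t: 19.5
eef_pos: [0.5867, 0.1925, 0.2632]
ee_rot: [3.141, -0.0, -1.569]
force: [-0.1, -0.2, -1.5]
width: 0.0135
gripper_force: 40.0
t: 19.7
eef_pos: [0.587, 0.1926, 0.2605]
ee_rot: [-3.141, 0.0, -1.569]
force: [0.1, 0.2, 0.1]
width: 0.0141
gripper_force: 40.0
[ 0.10563603  0.15359916 -0.03622537]
```

```bash
python3 -m handwheel '[{"delta_pos":[0,0,-0.1],"dr":[0,0,0]},{"delta_pos":[0,0,0],"dr":[0,0,0]}]'; python3 -m handwheel '[{"delta_pos":[0,0,-0.06],"dr":[0,0,0]},{"delta_pos":[0,0,0],"dr":[0,0,0]}]'
python3 -c "
from h import *
print(get_state()['moment'])"
```

```text
t: 19.9
eef_pos: [0.5871, 0.1926, 0.2579]
ee_rot: [-3.141, 0.0, -1.569]
force: [-0.7, -1.3, 3.7]
width: 0.0139
gripper_force: 40.0
t: 20.1
eef_pos: [0.5871, 0.1926, 0.2562]
ee_rot: [-3.141, 0.0, -1.569]
force: [-0.5, 0.2, 4.6]
width: 0.0138
gripper_force: 40.0
[ 0.04078207  0.50072663 -0.03147998]
```

```bash
python3 -m handwheel '[{"delta_pos":[0,0,-0.06],"dr":[0,0,0]},{"delta_pos":[0,0,0],"dr":[0,0,0]}]'; python3 -m handwheel '[{"delta_pos":[0,0,-0.05],"dr":[0,0,0]},{"delta_pos":[0,0,0],"dr":[0,0,0]}]'
python3 -c "
from h import *
print(get_state()['moment'])"
```

```text
t: 20.3
eef_pos: [0.5871, 0.1926, 0.2546]
ee_rot: [-3.141, 0.0, -1.569]
force: [-1.4, -0.0, 5.8]
width: 0.0139
gripper_force: 40.0
t: 20.5
eef_pos: [0.5871, 0.1926, 0.2536]
ee_rot: [-3.14, 0.0, -1.569]
force: [-2.2, -0.5, 8.7]
width: 0.0134
gripper_force: 40.0
[-0.00396128  1.02887521 -0.04441826]
```

```bash
python3 -m handwheel '[{"delta_pos":[0,0,-0.02],"dr":[0,0,-4]},{"delta_pos":[0,0,0],"dr":[0,0,-4]},{"delta_pos":[0,0,0],"dr":[0,0,0]}]'; 
python3 -c "
from h import *
print(get_state()['moment'])"
```

```text
t: 20.8
eef_pos: [0.5876, 0.1925, 0.2534]
ee_rot: [-3.139, 0.001, -1.711]
force: [-2.2, -0.4, 8.5]
width: 0.0137
gripper_force: 40.0
[-0.29622073  0.58372871  0.02302887]
```

```bash
python3 -m handwheel '[{"delta_pos":[0,0,0],"dr":[0,0,-4]},{"delta_pos":[0,0,0],"dr":[0,0,-4]},{"delta_pos":[0,0,0],"dr":[0,0,0]}]'; 
python3 -c "
from h import *
print(get_state()['moment'])"; python3 -m handwheel '[{"delta_pos":[0,0,0],"dr":[0,0,-4]},{"delta_pos":[0,0,0],"dr":[0,0,-4]},{"delta_pos":[0,0,0],"dr":[0,0,-4]},{"delta_pos":[0,0,0],"dr":[0,0,0]}]'; 
python3 -c "
from h import *
print(get_state()['moment'])"
```

```text
t: 21.1
eef_pos: [0.5877, 0.1925, 0.2535]
ee_rot: [-3.139, 0.001, -1.85]
force: [-0.5, -0.6, 9.3]
width: 0.0137
gripper_force: 40.0
[-0.25049687  0.454309   -0.03409326]
t: 21.5
eef_pos: [0.5877, 0.1925, 0.2535]
ee_rot: [-3.139, 0.002, -2.06]
force: [-0.2, -1.3, 10.4]
width: 0.0137
gripper_force: 40.0
[-0.26713948  0.39456329 -0.03030943]
```

```bash
for i in 1 2; do python3 -m handwheel '[{"delta_pos":[0,0,0],"dr":[0,0,-2.5]},{"delta_pos":[0,0,0],"dr":[0,0,-2]},{"delta_pos":[0,0,0],"dr":[0,0,0]}]'; 
python3 -c "
from h import *
print(get_state()['moment'])"; done
```

```text
t: 21.8
eef_pos: [0.5877, 0.1925, 0.2535]
ee_rot: [-3.14, 0.002, -2.137]
force: [-0.2, -1.1, 8.1]
width: 0.0138
gripper_force: 40.0
[-0.32965175  0.39968439  0.06038194]
t: 22.1
eef_pos: [0.5877, 0.1925, 0.2535]
ee_rot: [-3.14, 0.002, -2.216]
force: [-1.3, -0.6, 7.8]
width: 0.0138
gripper_force: 40.0
[-0.27827665  0.41584566  0.06154609]
```

```bash
for i in 1 2; do python3 -m handwheel '[{"delta_pos":[0,0,0],"dr":[0,0,-1.5]},{"delta_pos":[0,0,0],"dr":[0,0,0]}]'; 
python3 -c "
from h import *
s=get_state();print(s['moment'],s['joint_efforts'][5])"; done
```

```text
t: 22.3
eef_pos: [0.5877, 0.1926, 0.2535]
ee_rot: [-3.14, 0.002, -2.241]
force: [-0.5, -0.6, 8.7]
width: 0.0138
gripper_force: 40.0
[-0.31617168  0.45164702  0.0547996 ] -0.3958621434867382
t: 22.5
eef_pos: [0.5876, 0.1927, 0.2535]
ee_rot: [-3.14, 0.002, -2.268]
force: [-1.7, -1.4, 9.4]
width: 0.0138
gripper_force: 40.0
[-0.05533181  0.63196595  0.0614151 ] -0.44086125679314137
```

```bash
for i in 1 2; do python3 -m handwheel '[{"delta_pos":[0,0,0],"dr":[0,0,-1.5]},{"delta_pos":[0,0,0],"dr":[0,0,0]}]'; 
python3 -c "
from h import *
s=get_state();print(s['moment'],s['joint_efforts'][5])"; done
```

```text
t: 22.7
eef_pos: [0.5875, 0.1927, 0.2535]
ee_rot: [-3.14, 0.002, -2.293]
force: [-1.9, -0.4, 9.2]
width: 0.0138
gripper_force: 40.1
[0.02257222 0.70978816 0.30492224] -0.603022612631321
t: 22.9
eef_pos: [0.5876, 0.1928, 0.2535]
ee_rot: [-3.14, 0.002, -2.319]
force: [-1.2, -0.0, 9.5]
width: 0.0135
gripper_force: 40.2
[0.03779666 0.65631989 0.55376016] -0.8614384196698666
```

The turning moment climbs 0.06 → 0.30 → 0.55 N m, so the cap is at its stop. Let it rise into the pockets and test by lifting slightly.

```bash
python3 -m handwheel '[{"delta_pos":[0,0,0.05],"dr":[0,0,1]},{"delta_pos":[0,0,0.05],"dr":[0,0,0]},{"delta_pos":[0,0,0.03],"dr":[0,0,0]},{"delta_pos":[0,0,0],"dr":[0,0,0]}]'
python3 -m handwheel '[{"delta_pos":[0,0,0.04],"dr":[0,0,0]},{"delta_pos":[0,0,0],"dr":[0,0,0]},{"delta_pos":[0,0,0],"dr":[0,0,0]}]'
python3 -c "
from h import *
s=get_state();print(s['moment'],s['joint_efforts'][5])"
```

```text
t: 23.3
eef_pos: [0.5873, 0.1928, 0.2557]
ee_rot: [-3.141, 0.001, -2.302]
force: [4.2, 1.5, -1.2]
width: 0.0138
gripper_force: 40.0
t: 23.6
eef_pos: [0.5871, 0.1926, 0.2569]
ee_rot: [-3.141, 0.0, -2.302]
force: [5.8, 0.3, -2.0]
width: 0.0137
gripper_force: 40.0
[ 0.25617696 -1.94932104  0.27841134] -0.2898732014000416
```

```bash
python3 -m handwheel '[{"delta_pos":[0,0,-0.02],"dr":[0,0,0]},{"delta_pos":[0,0,0],"dr":[0,0,0]},{"delta_pos":[0,0,0],"dr":[0,0,0]},{"delta_pos":[0,0,0],"dr":[0,0,0]},{"delta_pos":[0,0,0],"dr":[0,0,0]},{"delta_pos":[0,0,0],"dr":[0,0,0]},{"delta_pos":[0,0,0],"dr":[0,0,0]}]' -1
python3 -m handwheel '[{"delta_pos":[0,0,0.5],"dr":[0,0,0]},{"delta_pos":[0,0,1],"dr":[0,0,0]},{"delta_pos":[0,0,1],"dr":[0,0,0]},{"delta_pos":[0,0,1],"dr":[0,0,0]},{"delta_pos":[0.5,0,1],"dr":[0,0,0]},{"delta_pos":[0,0,0],"dr":[0,0,0]},{"delta_pos":[0,0,0],"dr":[0,0,0]}]'
python3 - <<'E'
from h import *
import pickle
np.set_printoptions(precision=4,suppress=True)
K,im,o=look(['cap_grip','seal_top'],'w10.png')
S,ims,os=look(['cap_grip','plug_grip'],'s10.png','scene')
for p in o['cap_grip'][:1]:
  print(tri([ray(K,p[0]),ray(S,os['cap_grip'][0][0])]))
for z in (.2455,.2485): print(z,proj(S,[.587,.192,z]))
cv2.imwrite('pics/c10.png',np.hstack([cv2.resize(cv2.imread('pics/w10.png')[110:250,170:350],(400,311)),cv2.resize(cv2.imread('pics/s10.png')[95:200,270:405],(400,311))]))
E
```

```text
t: 24.3
eef_pos: [0.5868, 0.1925, 0.2563]
ee_rot: [3.142, -0.0, -2.302]
force: [0.7, 0.3, -0.5]
width: 0.0643
gripper_force: 0.0
t: 25.0
eef_pos: [0.602, 0.1927, 0.3916]
ee_rot: [3.141, 0.001, -2.302]
force: [-0.3, 0.7, -0.1]
width: 0.0877
gripper_force: 0.0
25.05 [0.6015 0.1926 0.3907] [ 3.141 -0.001 -2.302] {'cap_grip': [([264.0, 173.4], 0.75)], 'seal_top': []}
25.2 [0.6013 0.1925 0.3903] [ 3.141 -0.002 -2.302] {'cap_grip': [([328.6, 131.7], 0.63)], 'plug_grip': [([120.1, 261.0], 0.63), ([276.2, 222.0], 0.61)]}
(array([0.5864, 0.1876, 0.2526]), [np.float64(0.002339323558043434), np.float64(0.00233932355804352)])
0.2455 [np.float64(330.7186624363901), np.float64(133.71458728927294)]
0.2485 [np.float64(330.86753562620834), np.float64(132.700110970725)]
```

View pics/c10.png

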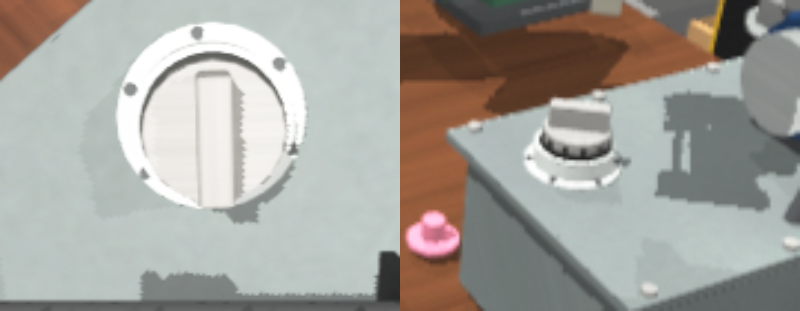

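The left crop shows the cap seated concentrically in the neck with its bar turned; the right crop shows it upright on the seal. The pictures can't resolve the 3 mm between locked and sprung, so I'll check by lightly touching the bar's top with closed fingers. I expect contact at TCP 0.2755 if locked and 0.2785 if not.

```bash
python3 -m handwheel '[{"delta_pos":[-0.48,0,-0.9],"dr":[0,0,0]},{"delta_pos":[0,0,-0.9],"dr":[0,0,0]},{"delta_pos":[0,0,-0.9],"dr":[0,0,0]},{"delta_pos":[0,0,0],"dr":[0,0,0]},{"delta_pos":[0,0,0],"dr":[0,0,0]},{"delta_pos":[0,0,0],"dr":[0,0,0]},{"delta_pos":[0,0,0],"dr":[0,0,0]},{"delta_pos":[0,0,0],"dr":[0,0,0]},{"delta_pos":[0,0,0],"dr":[0,0,0]},{"delta_pos":[0,0,0],"dr":[0,0,0]}]' 1 10
python3 -m handwheel '[{"delta_pos":[0,0,-0.6],"dr":[0,0,0]},{"delta_pos":[0,0,-0.3],"dr":[0,0,0]},{"delta_pos":[0,0,-0.15],"dr":[0,0,0]},{"delta_pos":[0,0,0],"dr":[0,0,0]},{"delta_pos":[0,0,0],"dr":[0,0,0]}]'
```

```text
t: 26.3
eef_pos: [0.5875, 0.1926, 0.3106]
ee_rot: [-3.142, 0.0, -2.302]
force: [0.5, -0.8, -0.2]
width: 0.0129
gripper_force: 0.0
t: 26.8
eef_pos: [0.5877, 0.1926, 0.2793]
ee_rot: [-3.141, 0.0, -2.302]
force: [-0.1, 1.1, 0.4]
width: 0.0007
gripper_force: 0.0
```

```bash
for i in 1 2 ; do python3 -m handwheel '[{"delta_pos":[0,0,-0.05],"dr":[0,0,0]},{"delta_pos":[0,0,0],"dr":[0,0,0]}]' | egrep 'pos|force'; done; python3 -m handwheel '[{"delta_pos":[0,0,-0.03],"dr":[0,0,0]},{"delta_pos":[0,0,0],"dr":[0,0,0]}]' | egrep 'pos|force'
```

```text
eef_pos: [0.5875, 0.1926, 0.2776]
force: [-0.2, 0.2, -0.1]
gripper_force: 0.0
eef_pos: [0.5875, 0.1926, 0.2759]
force: [-0.3, -0.6, 0.1]
gripper_force: 0.0
eef_pos: [0.5876, 0.1926, 0.2756]
force: [-1.0, -0.4, 3.8]
gripper_force: 2.0
```

Contact came at 0.2757 and was stiff, so the cap is locked. Lift off and hand in.

```bash
python3 -m handwheel '[{"delta_pos":[0,0,0.5],"dr":[0,0,0]},{"delta_pos":[0,0,1],"dr":[0,0,0]},{"delta_pos":[0,0,1],"dr":[0,0,0]},{"delta_pos":[0,0,1],"dr":[0,0,0]},{"delta_pos":[0,0,0],"dr":[0,0,0]},{"delta_pos":[0,0,0],"dr":[0,0,0]},{"delta_pos":[0,0,0],"dr":[0,0,0]}]'
python3 -c "
from station import *
print(job_done())"
```

```text
t: 28.1
eef_pos: [0.587, 0.1925, 0.3788]
ee_rot: [3.141, -0.001, -2.302]
force: [0.1, 1.1, -0.1]
width: 0.0007
gripper_force: 0.0
the job is handed in; nothing more can be done
None
```

I handed the job in at 28 s: the transit plug is standing in the tray and the breather cap is locked in the neck at its stop (a light touch on its bar found it stiff at the locked height); the hand-in gave no verdict.

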